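Tip the wax die over onto the stop plate

ROBOT

A 6-joint arm with a two-finger parallel gripper is mounted at the origin on the work surface. World frame = base frame: x ahead of the robot, y to its left, z up, the work surface at z = 0. Lengths are in m, angles in rad, forces in N, time in s.
With the tool pointing down it reaches from about 0.35 to 0.925 m from the base axis. Payload 6.4 kg.
Tool frame: the origin (TCP) lies at the very end of the fingers, on their centre line; the grasp point (between the pads) lies 19 mm behind it (grip_depth is the distance from the TCP to the grasp point, in m); z points along the fingers, y is the line along which they close (so a half turn about z gives the same grasp; the last joint's range is limited). The gripper opens to 85 mm and grips with 20 to 120 N. Pads are 22 mm wide; open, the fingers measure 114 mm over their backs; the gripper's body (76 mm by 85 mm) begins 54 mm behind the grasp point. The pads swing forward as they close: fully open they stand 13 mm farther back than shut.
Start: joints at [-1.49, 0.245, 1.558, -0, 1.339, -0.174], TCP at [0.164, -0.629, 0.231] pointing down, gripper open.
Joint ranges: [-3.13, 3.13], [-1.02, 2.26], [0.13, 2.54], [-0.95, 4.09], [0.21, 2.88], [-2.74, 2.74]. Speed limits (rad/s): [2.57, 2.57, 3.14, 3.14, 3.14, 3.14].

INTERFACE

Orientations are given as a unit quaternion [x, y, z, w].
In Python, from rig import move_to, move_straight, move_joints, set_gripper, sleep, inverse_kinematics, sense, read_camera, IKError, sign_off, grip_depth gives the robot as it stands. The module is installed in compiled form; this text tells all that it offers. Calls block until the motion is done:
- move_to(position, orientation): joint-space move of the TCP to a pose.
- move_straight(position, frame=None, rate=0.15, until_force=None): straight line of the TCP; frame=None keeps the orientation; rate is the mean speed in m/s. With until_force (N) it stops when the force on the tool has changed by that much, and returns True; else False.
- move_joints(angles): joint-space move.
- set_gripper(opening): opening from 0.0 (shut) to 1.0 (fully open); the grip force is fixed at half the most; returns when the fingers have stopped.
- sleep(seconds).
- inverse_kinematics(position, orientation): joint angles nearest the present ones, or None.
- sense(): the state.
- read_camera(name): name is "side" or "top" or "wrist"; returns a dict with "img" (384x512x3 uint8, red, green, blue), "range_z" (384x512 float32, m along the optical axis (not along the pixel's ray), 0 where there is no reading), "vfov" (degrees; the focal length in pixels is half the picture's height over the tangent of half this angle, whatever the lens; pixels are square), "cx", "cy" (the principal point, pixels), "R" (3x3) and "t" (3): a world point X has camera coordinates R X + t; the wrist camera has in their place "mount" (4x4, takes a point from camera to tool coordinates, whose origin is the TCP and whose axes are the flange's). Camera axes: x right, y down, z forward; pixel columns grow to the right and rows downward; lengths in m; the calibration is good to about 2 mm. A picture is of the moment at which its call begins: read the wrist's pose just before it.
A pose or a line that the arm cannot do raises IKError and nothing moves.
- sign_off(): hands the job in; it is judged then, once.
The state is a dict: "time": time; "qpos": joint angles; "dq": joint speeds; "tau": joint torques, N m; "tool_pos": TCP position; "ee_rot": TCP orientation; "contact_force": force on the tool from outside, world axes, zero at the start; "wrist_torque": the same for the moment, N m; "width": opening from 0.0 (shut) to 1.0 (fully open); "gripper_force": force on a finger pad.
Only numpy, scipy, OpenCV 4.12 (cv2) and the standard library are available. Lean on these libraries where they do the work, as an engineer would, in place of code of your own. Each camera call takes 0.05 s, during which the arm holds its last target. There are 200 camera calls.

TASK

The aluminium wax die lies screw side down on the bench in front of the steel stop plate. Push it against the plate's front edge until it tips up on its long side, push it on over so that it lies on the plate with its screw heads up, then push it along the plate until it sits flush and square against the fence, ready to be unscrewed. Only push with the fingertips: do not grip or lift the die, and leave everything else where it is.

Things in the scene. Friction and masses are not known exactly. Their poses are not given: they have to be found in the camera images.
- die: aluminium wax die, a plain block 60 x 90 x 18 mm (its x, y, z), 0.2 to 0.34 kg, dark parting line round the middle, brass nozzle seat in one short end. Origin at its centre. +z comes out of the plain back; the -z face has four socket screws. Starts flat on the bench, +z up, long side (y) within 0.25 rad of the plate's front edge, centre 53 to 83 mm from it. Must end +z down. Ordinary friction.
- stop_plate: steel plate 130 x 220 x 6 mm (x, y, z) fixed to the bench; origin under its centre, at bench height 0. Front edge: a square step 6 mm high at x = -65 mm, along y, facing the robot. A dark fence bar 14 x 200 x 18 mm stands along its back: front face at x = +48 mm, 6 to 24 mm above the bench. +x points away from the robot, to the fence.
- plate_front_edge (a point): middle of the top corner of the plate's front edge, 6 mm above the bench; axes as the plate's. A die pressed against the step here by its far side (about 10 N, fingertips low on its near side) holds by friction and turns about this corner when the fingertips are carried up and over in an arc; upright, it then stands about 12 mm of its 18 mm foot on the plate
- fence_face (a point): point on the middle of the fence's front face, 15 mm above the bench (9 mm above the plate); axes as the plate's
- die_back_a (a point): middle of the long edge of the die at its x = -30 mm, on the plain back (z = +9 mm)
- die_back_b (a point): middle of the long edge of the die at its x = +30 mm, on the plain back (z = +9 mm)
- die_screw_a (a point): middle of the long edge of the die at its x = -30 mm, on the screw face (z = -9 mm)
- die_screw_b (a point): middle of the long edge of the die at its x = +30 mm, on the screw face (z = -9 mm)
- rubber_mould: bystander: loose grey rubber mould, a slab 50 x 74 x 20 mm lying beside the plate, origin under its centre
- sprue_base: bystander: black rubber disc 82 mm across, 24 mm high with a small cone in the middle, origin under its centre
- hex_key: bystander: loose L-shaped steel hex key, 90 x 26 mm, 6 mm thick, lying flat; origin under the middle of its long arm
- brush: bystander: loose brush about 130 mm long lying flat
- flask_small: bystander: steel casting flask filled with white investment, 60 mm across, 64 mm high, origin under its centre
- flask_wide: bystander: steel casting flask filled with white investment, 76 mm across, 75 mm high, origin under its centre
- release_jar: bystander: jar 52 mm across, 62 mm high, origin under its centre
Things that resemble listed ones, but are neither listed nor needed, are in the scene too. Leave any orange or pink look-alike of the die alone.

How it is judged:
On the way, in this order (a step that is already met when the one before it is completed fails the run):
1. the die stands up on its long side at the plate's front edge (angle between die's own z axis and vertical between 1.2 and 1.95 rad and angle between die's own y axis and vertical between 1.3 and 1.84 rad and x of die in the frame of plate_front_edge between -0.04 and 0.02 m and y of die in the frame of plate_front_edge between -0.11 and 0.11 m), for 0.05 s.
2. the die lies on the plate with its screw heads up, not yet at the fence (angle between die's own z axis and vertical above 3 rad and height (world z) of die between 0.012 and 0.019 m and x of die in the frame of plate_front_edge above 0 m), for 0.1 s.
At the end, for the whole second after the job is handed in: the die lies flat on the plate, screw heads up, its long side within about 3 mm of the fence's face and within 0.06 rad of parallel to it, wholly on the plate (centre within 65 mm of the plate's middle line), and is at rest (angle between die's own z axis and vertical above 3.06 rad and height (world z) of die between 0.012 and 0.018 m and x of die in the frame of fence_face between -0.0335 and -0.027 m and y of die in the frame of fence_face between -0.065 and 0.065 m and angle between the x axis of die and the x axis of stop_plate, either way round below 0.06 rad and linear speed of die below 0.01 m/s); the robot touches nothing.
It fails at once if the die is gripped: it is between the two finger pads (x of the grasp point in the frame of die between -0.028 and 0.028 m and y of the grasp point in the frame of die between -0.043 and 0.043 m and z of the grasp point in the frame of die between -0.014 and 0.014 m).
It fails at once if the die is lifted: all of it is more than about 15 mm off the plate (height (world z) of each of die_back_a, die_back_b, die_screw_a, die_screw_b above 0.021 m).
It fails at once if a bystander is moved by more than 15 mm (distance of any of rubber_mould, sprue_base, hex_key, brush, flask_small, flask_wide, release_jar from where it was at the start of the episode above 0.015 m).
It also fails if it takes over 51 s, if anything falls off the work surface, if the arm or the gripper's body presses on something with over 40 N, if the wrist force passes 120 N, or if a joint passes its speed limit or range.

## Working session

There is one attempt and no reset: what is moved stays moved. The work goes in short steps, each a Python script; the robot and the scene stay as the last script left them, time stands still between calls to the robot, and variables do not carry over. Pictures are saved under pics/ and viewed, at most 10 in all, crops included, and the job is handed in when it is done.

```bash
mkdir -p pics; cat > h.py <<'E'
import numpy as np, cv2
from rig import *
def snap(n,f):
    c=read_camera(n); cv2.imwrite('pics/'+f,c['img'][:,:,::-1]); return c
def K(c):
    f=192/np.tan(np.radians(c['vfov'])/2); return f,c['cx'],c['cy']
def ray(c,u,v,z):
    f,cx,cy=K(c); R=np.array(c['R']);t=np.array(c['t'])
    o=-R.T@t; d=R.T@np.array([(u-cx)/f,(v-cy)/f,1]); return o+d*(z-o[2])/d[2]
E
python3 - <<'E'
from h import *
import pickle
c=snap('top','top.png'); d=snap('side','side.png')
pickle.dump((c,d),open('cams.pkl','wb'))
for k in (c,d): print(K(k), -np.array(k['R']).T@np.array(k['t']), np.array(k['R'])[2])
s=sense(); print(s['time'],s['tool_pos'],s['ee_rot'],grip_depth)
E
```

```text
(np.float64(415.3719178951257), 254.44428899909596, 190.72251634785417) [0.37894653 0.01296276 1.21939807] [ 0.12202129  0.00572776 -0.99251096]
(np.float64(347.4419709943371), 258.52018325538194, 190.5135936233071) [ 0.31876109 -0.50830152  0.70027418] [ 0.23128582  0.58617245 -0.77647198]
0.1 [ 0.1637907  -0.62850009  0.23030163] [ 9.91896444e-01  1.27045958e-01  4.14089012e-05 -8.76367425e-04] 0.0187
```

View pics/top.png

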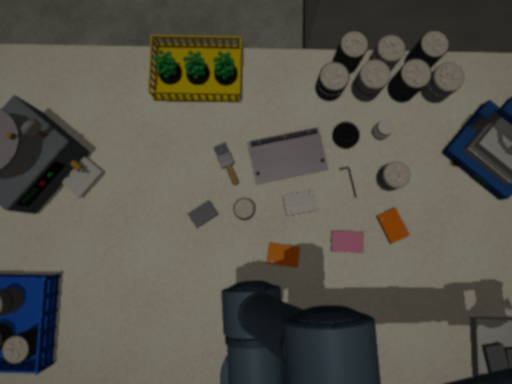

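View pics/side.png

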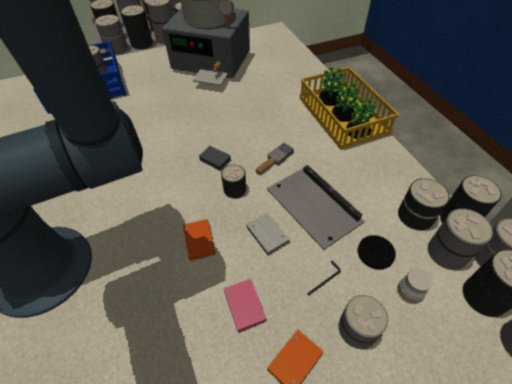

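Top view: the silver block at (299,203) lies in front of the steel plate at (288,155). The orange blocks at (283,255) and (393,225) and the pink one at (347,241) are look-alikes, and the grey slab at (203,214) is the rubber mould. The silver block fits the description best; I'll check it in a crop while segmenting.

```bash
cat > m.py <<'E'
from h import *
import pickle
c,d=pickle.load(open('cams.pkl','rb'))
a=c['img'][115:225,225:340,::-1]; b=d['img'][155:265,235:370,::-1]
A=cv2.resize(a,None,fx=4,fy=4,interpolation=cv2.INTER_CUBIC);B=cv2.resize(b,None,fx=2.9,fy=2.9*4/2.9*110/110,interpolation=cv2.INTER_CUBIC)
B=cv2.resize(B,(340,A.shape[0]));cv2.imwrite('pics/crop.png',np.hstack([A,B]))
def pts3(k):
    f,cx,cy=K(k); v,u=np.mgrid[:384,:512]; z=k['range_z']
    P=np.stack([(u-cx)/f*z,(v-cy)/f*z,z],-1)
    return (P-np.array(k['t']))@np.array(k['R'])
for n,k in(('top',c),('side',d)):
    P=pts3(k); im=k['img']; bench=np.array
    hsv=cv2.cvtColor(im,cv2.COLOR_RGB2HSV)
    print(n,[ (np.round(P[v,u],3),im[v,u],k['range_z'][v,u]) for u,v in ([(299,203),(320,203),(288,155),(310,180)] if n=='top' else [(268,232),(245,255),(312,205),(290,235)])])
E
python3 m.py
```

```text
top [(array([ 0.493, -0.11 ,  0.019]), array([112, 109, 102], dtype=uint8), np.float32(1.2043134)), (array([ 0.496, -0.174, -0.   ]), array([119, 115, 102], dtype=uint8), np.float32(1.2239842)), (array([ 0.638, -0.078,  0.002]), array([89, 84, 83], dtype=uint8), np.float32(1.2390035)), (array([ 0.565, -0.144, -0.003]), array([119, 115, 102], dtype=uint8), np.float32(1.2349858))]
side [(array([ 0.495, -0.116,  0.019]), array([141, 136, 125], dtype=uint8), np.float32(0.7993083)), (array([ 0.428, -0.141,  0.   ]), array([165, 158, 134], dtype=uint8), np.float32(0.78387904)), (array([ 0.63 , -0.079,  0.006]), array([110, 102,  96], dtype=uint8), np.float32(0.8629517)), (array([ 0.544, -0.133,  0.001]), array([172, 163, 140], dtype=uint8), np.float32(0.81505084))]
```

View pics/crop.png

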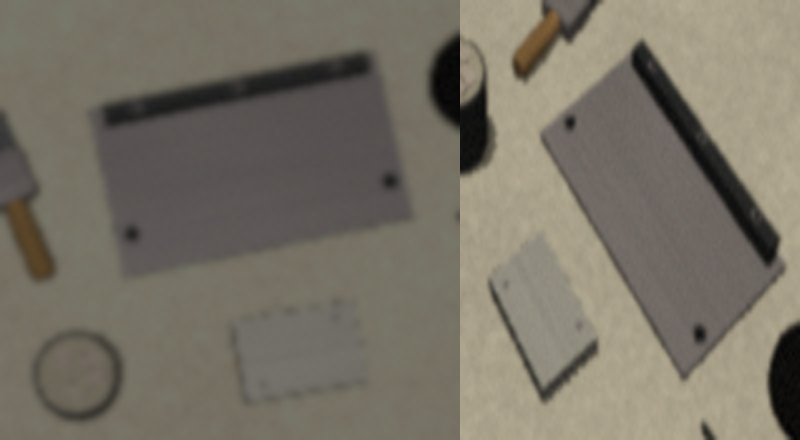

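The crop confirms it: the light aluminium block with a dark parting line, its plain back up, is just in front of the plate with the fence. There is clear bench around it. Next I'll measure both.

```bash
cat >> m.py <<'E'
print('----')
def rect(M):
    r=cv2.minAreaRect(M[:,:2].astype(np.float32)*1000); return r
for n,k in(('top',c),('side',d)):
    P=pts3(k); im=k['img'].astype(int); X=P
    # die: height mask within a window
    m=((P[...,2]>.012)&(P[...,2]<.03)&(abs(P[...,0]-.493)<.08)&(abs(P[...,1]+.113)<.08)).astype(np.uint8)
    m=cv2.morphologyEx(m,cv2.MORPH_OPEN,np.ones((3,3),np.uint8))
    cnt=max(cv2.findContours(m,0,1)[0],key=cv2.contourArea)
    W=np.array([ray(k,u,v,.018) for u,v in cnt[:,0]]); print(n,'die',rect(W), P[m>0][:,2].mean())
    # plate : colour (pinkish grey: r-b small, dark) in window
    sat=(im[...,0]-im[...,2]); bright=im.sum(2)
    w=(abs(P[...,0]-.63)<.13)&(abs(P[...,1]+.08)<.14)&(P[...,2]<.03)
    pm=(w&(im[...,1]-im[...,2]<4)&(im[...,1]-im[...,2]>-5)&(im[...,0]-im[...,1]>2)&(bright>150)).astype(np.uint8)
    pm=cv2.morphologyEx(pm,cv2.MORPH_OPEN,np.ones((3,3),np.uint8))
    cnt=max(cv2.findContours(pm,0,1)[0],key=cv2.contourArea)
    h=cv2.convexHull(cnt)
    W=np.array([ray(k,u,v,.006) for u,v in h[:,0]]); r=rect(W); print('plate',r); print(np.round(cv2.boxPoints(r)),cv2.boundingRect(cnt))
    for nm,(x,y) in dict().items(): pass
E
python3 m.py | sed -n '/----/,$p'
```

```text
----
top die ((495.8423767089844, -111.16029357910156), (59.78076171875, 90.78753662109375), 10.675105094909668) 0.01700045193362508
plate ((629.5620727539062, -76.87052154541016), (112.7175064086914, 214.51678466796875), 12.517247200012207)
[[ 551.   16.]
 [ 598. -194.]
 [ 708. -169.]
 [ 661.   40.]] (250, 133, 77, 50)
side die ((493.12481689453125, -114.09120178222656), (63.10113525390625, 92.79576873779297), 11.144739151000977) 0.01844078414394663Traceback (most recent call last):
  File "m.py", line 30, in <module>
    cnt=max(cv2.findContours(pm,0,1)[0],key=cv2.contourArea)
ValueError: max() iterable argument is empty
```

```bash
cat >> h.py <<'E'
th=np.radians(12.5); ex=np.array([np.cos(th),np.sin(th),0]); ey=np.array([-np.sin(th),np.cos(th),0]); ez=np.array([0,0,1.])
Q=[np.cos(th/2),np.sin(th/2),0,0]
EDGE=np.array([.5725,-.0895,.006])
def pl(p): d=np.array(p)-EDGE; return np.round([d@ex*1000,d@ey*1000,d[2]*1000],1)   # mm in edge frame
def W(x,y,z): return EDGE+(x*ex+y*ey+z*ez)/1000
def st(m=''):
    s=sense(); F=np.array(s['contact_force']); print(m,'t',round(s['time'],2),pl(s['tool_pos']),'F',np.round([F@ex,F@ey,F[2]],1)); return s
E
python3 - <<'E'
from h import *
set_gripper(0.5)
move_to(W(-147,-5.6,150),Q); st('above')
move_straight(W(-147,-5.6,15),rate=.2); s=st('low')
print(move_straight(W(-147,-5.6,-14),rate=.03,until_force=3)); s=st('touch')
zb=pl(s['tool_pos'])[2]; 
move_straight(W(-147,-5.6,zb+4.5),rate=.03); st('up'); print(s['width'])
snap('side','s2.png')
E
```

```text
above t 2.65 [-146.9   -6.4  150.3] F [ 0.1 -0.5 -0.5]
low t 3.48 [-146.4   -6.4   15.9] F [ 0.4 -0.2  1.5]
True
touch t 4.21 [-147.1   -5.5   -7.9] F [-1.3  0.9  7. ]
up t 4.52 [-147.    -5.6   -3.4] F [-0.3  0.2  0.1]
0.49690402494497954
```

View pics/s2.png

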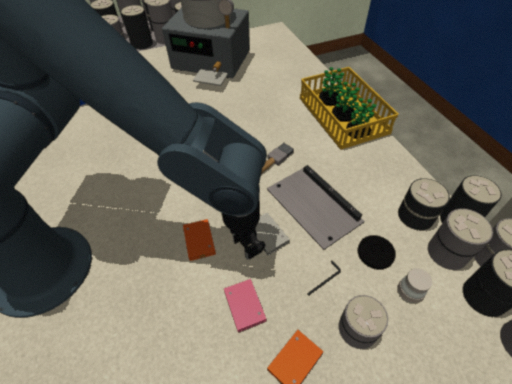

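The picture shows the fingers behind the die at about (250,245), clear of the look-alikes. Next: push until the step stops the die.

```bash
python3 - <<'E'
from h import *
s=st(); z=-3.6
print(move_straight(W(-50,-5.6,z),rate=.04,until_force=8)); st('hit'); sleep(.1); st('hold')
E
```

```text
t 4.57 [-147.1   -5.5   -3.5] F [ 0.3 -1.2 -0.8]
True
hit t 6.27 [-71.6  -5.5  -4. ] F [-0.2 -0.1  1.2]
hold t 6.37 [-72.   -5.1  -4.3] F [-0.   0.6  0.2]
```

```bash
python3 - <<'E'
from h import *
x=-72.
for i in range(12):
    x+=.7; move_straight(W(x,-5.4,-3.8),rate=.03); sleep(.05)
    s=sense(); F=np.array(s['contact_force'])@ex
    print(round(x,1),pl(s['tool_pos']),round(F,1))
    if F<-9: break
E
```

```text
-71.3 [-71.6  -5.2  -4.1] -1.9
-70.6 [-71.5  -5.2  -4.1] -5.5
-69.9 [-71.4  -5.1  -4.1] -8.1
-69.2 [-71.4  -5.1  -4.1] -11.0
```

```bash
cat > arc.py <<'E'
from h import *
T0=np.array([-71.4,-5.1,-4.1]); L0=np.array([-60,-2.5]); dl=2.4
for a in list(range(3,91,3)):
    r=np.radians(a); c,s_=np.cos(r),np.sin(r)
    L=np.array([L0[0]*c+L0[1]*s_, -L0[0]*s_+L0[1]*c]); n=-L/np.linalg.norm(L); tg=np.array([n[1]*-1,n[0]])
    p=np.array([T0[0],T0[2]])+L-L0+dl*n
    move_straight(W(p[0],-5.3,p[1]),rate=.04)
    s=sense(); F=np.array(s['contact_force']); f=np.array([F@ex,F[2]]); fr=-f@n; ft=f@tg
    if a%6==0: print(a,pl(s['tool_pos']),'Fr',round(fr,1),'Ft',round(ft,1),'dl',round(dl,1),round(s['time'],2))
    if a>20 and fr<2: print('LOST',fr); break
    want=12 if a<70 else 8
    dl+=np.clip((want-fr)/5*.5,-1,1)
E
python3 arc.py; python3 -c "
from h import *
st();c=snap('side','s3.png');cv2.imwrite('pics/s3.png',cv2.resize(c['img'][130:290,180:390,::-1],None,fx=3,fy=3))"
```

```text
6 [-70.8  -4.9   1. ] Fr 7.9 Ft -1.4 dl 2.8 8.07
12 [-69.8  -4.9   6.8] Fr 9.6 Ft -1.3 dl 3.5 8.57
18 [-68.2  -4.9  12.6] Fr 9.8 Ft -1.2 dl 3.8 9.07
24 [-66.1  -4.9  18.3] Fr 10.6 Ft -0.6 dl 4.1 9.57
30 [-63.4  -4.9  23.7] Fr 12.1 Ft -1.5 dl 4.2 10.07
36 [-60.1  -5.   29.1] Fr 13.3 Ft -1.4 dl 4.1 10.57
42 [-56.2  -5.   34.2] Fr 12.2 Ft -0.8 dl 4.0 11.07
48 [-52.   -5.   38.9] Fr 12.7 Ft -1.0 dl 3.9 11.57
54 [-47.2  -5.1  43.3] Fr 12.5 Ft -0.9 dl 3.7 12.07
60 [-41.9  -5.2  47.2] Fr 13.1 Ft -1.0 dl 3.6 12.57
66 [-36.2  -5.2  50.6] Fr 13.5 Ft -1.7 dl 3.5 13.07
72 [-30.3  -5.2  53.4] Fr 11.8 Ft -1.0 dl 3.3 13.57
78 [-24.5  -5.2  55.6] Fr 9.0 Ft 0.0 dl 2.6 14.07
84 [-18.2  -5.3  57.1] Fr 7.8 Ft -0.4 dl 2.5 14.57
90 [-11.9  -5.5  58. ] Fr 8.6 Ft -0.9 dl 2.5 15.07
 t 15.07 [-11.9  -5.5  58. ] F [-1.2  2.8  8.5]
```

View pics/s3.png

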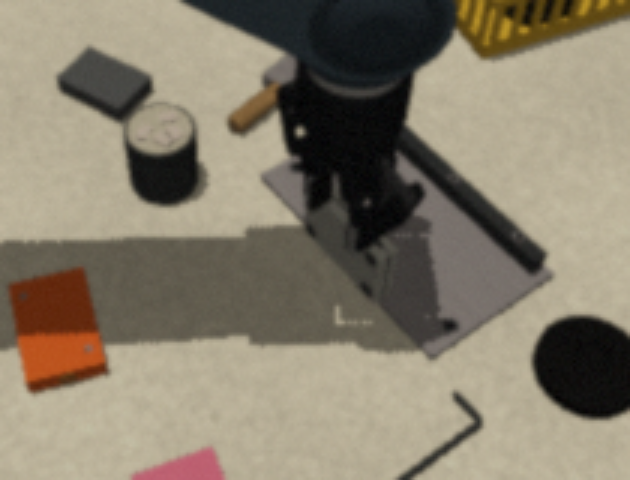

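The die stands on its long side at the plate's front edge, around (345,245) in the crop, with the fingers on top. Next: release, move behind, check it still stands and push it over.

```bash
cat >> h.py <<'E'
def cloud(k):
    f,cx,cy=K(k); v,u=np.mgrid[:384,:512]; z=k['range_z'].astype(float)
    P=np.stack([(u-cx)/f*z,(v-cy)/f*z,z],-1); P=((P-np.array(k['t']))@np.array(k['R']))[z>0]
    d=P-EDGE; return np.stack([d@ex,d@ey,d[:,2]],-1)*1000
E
python3 - <<'E'
from h import *
x=-11.9
move_straight(W(x,-5.3,64),rate=.03); move_straight(W(x,-5.3,80),rate=.1); st('free')
move_straight(W(-45,-5.3,80),rate=.15)
C=cloud(read_camera('side')); m=(abs(C[:,0])<30)&(abs(C[:,1]+5)<60)&(C[:,2]>25)&(C[:,2]<68); D=C[m]
print(len(D), D.min(0) if len(D) else '', D.max(0) if len(D) else '', np.median(D,0) if len(D) else '')
if len(D)>60:
    move_straight(W(-45,-5.3,50),rate=.1); st('behind')
    print(move_straight(W(0,-5.3,50),rate=.06,until_force=15)); st('pushed')
    sleep(.5)
    C=cloud(read_camera('side')); m=(C[:,0]>-30)&(C[:,0]<105)&(abs(C[:,1]+5)<60)&(C[:,2]>10)&(C[:,2]<30); D=C[m]; print(len(D),np.percentile(D,[2,50,98],axis=0))
    c=snap('side','s4.png');cv2.imwrite('pics/s4.png',cv2.resize(c['img'][130:290,180:390,::-1],None,fx=3,fy=3))
E
```

```text
free t 15.85 [-11.4  -5.7  80.7] F [ 0.1 -0.6 -0.3]
249 [ -8.13813827 -51.31267349  25.5182019 ] [11.97477909 37.51173049 62.8566546 ] [ -4.99875112 -36.42075577  51.0771846 ]
behind t 16.72 [-45.   -5.1  49.5] F [ 0.3 -0.8  0.6]
False
pushed t 17.62 [-0.3 -5.1 49.8] F [-0.3 -0.4 -0.5]
455 [[ 12.85436989 -49.95094184  11.11441759]
 [ 32.84677142 -28.55660415  18.30742067]
 [ 70.92226987  35.2930775   21.04946356]]
```

```bash
ls pics
```

```text
crop.png
s2.png
s3.png
s4.png
side.png
top.png
```

The die has gone over. It lies on the plate at x 12 to 71 mm from the front edge, with its top 18 mm above the plate. Now I'll push it to the fence.

```bash
python3 - <<'E'
from h import *
y=-6
move_straight(W(-22,y,50),rate=.1); move_straight(W(-22,y,4),rate=.1); st('low')
print(move_straight(W(60,y,4),rate=.035,until_force=8)); st('hit')
s=sense(); x=pl(s['tool_pos'])[0]
for i in range(10):
    x+=.7; move_straight(W(x,y,4),rate=.03); sleep(.05); s=sense(); F=np.array(s['contact_force'])@ex
    if F<-10: break
st('press')
move_straight(W(x-8,y,4),rate=.03); move_straight(W(x-40,y,4),rate=.15); move_straight(W(x-60,y,90),rate=.2); st('clear')
c=snap('side','s5.png');cv2.imwrite('pics/s5.png',cv2.resize(c['img'][130:290,180:390,::-1],None,fx=3,fy=3))
C=cloud(c); m=(C[:,0]>-30)&(C[:,0]<105)&(abs(C[:,1]+5)<60)&(C[:,2]>14)&(C[:,2]<26); D=C[m]; print(len(D),np.percentile(D,[2,50,98],axis=0))
E
```

```text
low t 19.19 [-21.8  -6.1   4. ] F [0.3 0.5 0. ]
True
hit t 20.83 [41.3 -5.9  3.3] F [ 0.1 -0.5 -0.1]
press t 22.03 [41.6 -5.7  3.2] F [-10.4  -0.2   3.8]
clear t 23.41 [-15.7  -5.8  89.6] F [-0.2 -0.1 -0.8]
454 [[ 52.43316324 -49.68713529  15.61639143]
 [ 78.4555949  -21.3669489   18.4776517 ]
 [103.85681061  10.52571817  20.88162639]]
```

View pics/s5.png

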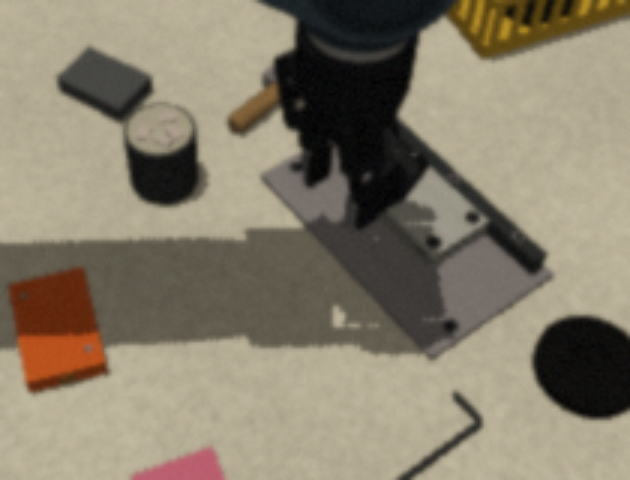

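The die is screw side up and square against the fence, with its screws at (433,242) and (472,217). The fingers travelled 113.0 mm between pressing at the step and pressing at the fence, which matches the plate's step-to-fence distance of 113 mm.

```bash
python3 -c "
from h import *
print(sign_off()); st()"
```

```text
the job is handed in; nothing more can be done
None
the job is handed in; nothing more can be done
```

The job is handed in: the die was tipped up at the step, pushed over, and now lies screw heads up and flush against the fence, pushed only with the fingertips; the verdict was not shown.

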